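Snap the stage top home on its three-seat base

ROBOT

A 7-joint arm with a two-finger parallel gripper is mounted at the origin on a cart in front of the work surface, level with it; the furniture and walls round the work are solid. World frame = base frame: x ahead of the robot, y to its left, z up, the work surface at z = 0. Lengths are in m, angles in rad, forces in N, time in s.
With the tool pointing down it reaches from about 0.4 to 0.85 m from the base axis. Payload 4.5 kg.
Tool frame: the origin (TCP) lies at the very end of the fingers, on their centre line; the grasp point (between the pads) lies 19 mm behind it; z points along the fingers, y is the direction in which the jaws open and shut (so a half turn about z gives the same grasp; the last joint's range is limited). The gripper opens to 88 mm and grips with 3 to 60 N. Pads are 18 mm wide; open, the fingers measure 123 mm over their backs; the gripper's body (75 mm by 187 mm) begins 45 mm behind the grasp point.
Start: joints at [-1.104, 0.689, -0.195, 1.565, 0.157, 0.902, -0.215], TCP at [0.262, 0.567, 0.218] pointing down, gripper open.
Joint ranges: [-3.01, 3.01], [-0.46, 2.08], [-1.47, 1.51], [0.13, 2.56], [-1, 4.14], [0.04, 2.09], [-2.66, 2.66]. Speed limits (rad/s): [2.57, 2.57, 3.14, 3.14, 3.14, 3.14, 3.14].

INTERFACE

Orientations are given as a unit quaternion [x, y, z, w].
In Python, from plant import telemetry, imaging, r gives the robot as it stands.
- The arm moves only by the shell command python3 -m creep 'ROWS' [FORCE]. ROWS is JSON, a list of rows, each a list of 5 numbers: the closure in counts, from 0 (fully open) to 255 (shut), then the shift along the tool's x, y, z in m, then the turn about the tool's z in degrees. In form: [[fingers, x, y, z, yaw], ...]. A call has 1 to 10 rows; each row is the pose to reach, as a shift and turn from the pose commanded when the call began, along the tool's axes at that moment; what a row does not reach only later rows make up. A row lasts 1/8 s, in which the tool goes at most 62.5 mm and 10.7 degrees, less where a joint would pass 70% of its speed; a pose out of reach is approached as far as the arm can. A call with a gripper value outside its range is refused whole. The fingers move at their own pace and stop on an object; FORCE is the grip in N (left out, the last holds). Time passes only in rows, so rows that repeat a pose let the fingers close. It gives the time, the measured TCP pose, the force and the opening at its end, in the units of the state.
- telemetry.get_state(): the state, without advancing time (a new reading comes with each control period).
- imaging.snapshot(name): name is "side" or "top"; returns a dict with "image" (420x560x3 uint8, blue, green, red), "camera_matrix" (3x3 intrinsics, pixels), "R" (3x3) and "t" (3): a world point X has camera coordinates R X + t. Camera axes: x right, y down, z forward; pixel columns grow to the right and rows downward; lengths in m; the calibration is good to about 2 mm. A picture is of the moment at which its call begins. There is no depth.
- r.finish_job(): hands the job in, once; it reports no verdict.
Trained networks look in a picture, given as the dict that the camera call returned (one of the last four; its "shot" number tells which), for a name from the list of things; names that differ only in an ending like _2 or _b are one class to them, and where a whole thing is asked for, a point or a joint stands for the part that bears it (a point fixed in the world has none). Each returns a list of dicts, best first, with "score" (0 to 1); they miss things now and then, are a little off and sometimes report something else, mostly with a low value. They report only what shows in the picture. A call takes as long as a camera call. They do not tell look-alikes from the thing itself.
- imaging.boxes_of(picture, target): "rect" ([left, top, right, bottom] in pixels, round what is visible of it).
- imaging.trace(picture, target): "pixels" (420x560 bool, what is visible of it) and "rect" ([left, top, right, bottom] in pixels, round what is visible of it).
- imaging.place_of(picture, target): "location" ([row, column] in pixels: a listed point, or the origin of a listed thing).
The state is a dict: "clock": time; "q": joint angles; "qd": joint speeds; "joint_torque": joint torques, N m; "tool_pos": TCP position; "eef_rot": TCP orientation; "contact_force": force on the tool from outside, world axes, zero at the start; "moment": the same for the moment, N m; "opening": opening from 0.0 (shut) to 1.0 (fully open).
Only numpy, scipy, OpenCV 4.12 (cv2) and the standard library are available. Lean on these libraries where they do the work, as an engineer would, in place of code of your own. Each camera call takes 0.05 s, during which the arm holds its last target.

TASK

Lift the loose round stage top by its black grip block and set it on the round base so that its red-marked ball foot goes into the red-banded cone seat, the next foot into the V-groove and the third onto the flat. Then press it straight down, feeling for the spring catch to snap and stopping as soon as the three feet are fully home; press gently, with no more than about 25 N. Let go and leave the leather ring, the loupe and the tin where they are.

Things in the scene. Friction and masses are not known exactly. Their poses are not given: they have to be found in the camera images.
- stage_top: Loose stage top, about 0.35 kg, 70 mm tall, upright on three ball feet. Origin: its centre, level with the undersides of the balls; z up. Aluminium disc 110 mm in diameter, 28 to 36 mm above the origin. Feet on a circle of 42 mm radius at 0 deg (+x: red foot), +120 deg (groove foot) and -120 deg (flat foot) about z.
- grip (a point): Centre of the stage top's black grip block: 44 mm along the stage top's x, 28 mm along its y, from 36 to 70 mm above its origin (centre 53 mm). Grip it across the 28 mm.
- red_foot (a point): Centre of the ball (16 mm in diameter, on a 10 mm leg) of the red foot: red leg, and a red dot on the disc above it. 8 mm above the stage top's origin.
- groove_foot (a point): Centre of the ball (16 mm in diameter) of the foot at +120 deg, 8 mm above the stage top's origin.
- stud (a point): Centre of the catch ball: a steel ball stud, 13 mm in diameter, under the middle of the disc, 16 mm above the stage top's origin.
- base: Fixed round base, 124 mm in diameter. Origin: centre of its underside on the worktop. On a brass height screw it carries a level deck, 116 mm in diameter, centred, whose top face is 34 to 54 mm above the worktop: this height differs each time and is NOT reported, find it by touch or sight. It does not move under load. Seated, stage top and base have the same centre and x direction.
- catch_axis (a point): On the base's vertical centre line (height fixed at 34 mm; only x, y matter). On the deck here two sprung free-turning rollers catch the ball stud: they meet it 10 mm above the seated position, carry the stage top's weight and resist with up to about 9 to 13 N, less and less further down, let it through 4 mm above seated, then pull it down with 4 to 10 N. Then the hard seats stop it.
- cone_axis (a point): On the vertical axis of the 90-degree cone seat (round steel block with red band, mouth 21 mm wide, rim 13 mm above the deck), 42 mm from the base's centre along its +x. Height fixed at 34 mm; only x, y matter. Seated, the stage top's origin is 5.3 mm above the deck's top face (39 to 59 mm above the worktop).
- groove_axis (a point): On the vertical line through the middle of the 90-degree V-groove seat, 42 mm from the base's centre at +120 deg; mouth 21 mm wide, rim 13 mm above the deck; the groove points at the cone. Height fixed at 34 mm; only x, y matter.
- flat_axis (a point): On the vertical line through the middle of the flat disc seat, 42 mm from the base's centre at -120 deg; disc 28 mm in diameter, 5.3 mm above the deck. Height fixed at 34 mm; only x, y matter.
- seat_pin (a joint): Green sprung indicator pin, 6 mm thick, on the deck 26 mm from the centre toward the base's -x. Value: how far the disc has pushed it down, in m: 0 free, first touched 2 mm above the seated position, about 0.002 when fully home; it takes 1 to 2 N.
- leather_roll: Bystander: brown leather ring, 43x38x34 mm, origin at the centre of its underside.
- loupe: Bystander: folded white loupe, 25x30x13 mm, origin at the centre of its underside.
- parts_tin: Bystander: round grey metal tin with lid, 51 mm in diameter, 20 mm tall, origin at the centre of its underside.
There are look-alikes about, which are no part of the job. What is shaped like the stage_top but blue is not meant.

How it is judged:
On the way:
1. the stage top is lifted upright, its feet more than 55 mm above the worktop (height (world z) of stage_top above 0.055 m and angle between stage_top's own z axis and vertical below 0.2 rad), for 0.2 s.
At the end, for the whole second after the job is handed in: The stage top is released and at rest on the base, level within 0.03 rad, its red foot within 2 mm of the cone's axis and its groove foot within 2.5 mm of the groove's middle (seen from above), and the indicator pin is pushed down by more than 1.2 mm (fully home gives about 2 mm) (horizontal distance between red_foot and cone_axis below 0.002 m and horizontal distance between groove_foot and groove_axis below 0.0025 m and angle between stage_top's own z axis and vertical below 0.03 rad and value of joint seat_pin above 0.0012 m and height (world z) of stage_top above 0.036 m and linear speed of stage_top below 0.01 m/s and contact force between the fingers and stage_top below 0.1 N); the robot touches nothing.
It fails at once if the stage top is pressed hard on the base (over about 25 N of push; all contacts together, catch springs included, pass 50 N) (contact force between stage_top and base above 50 N).
It fails at once if the stage top is tipped by more than 0.5 rad (angle between stage_top's own z axis and vertical above 0.5 rad).
It fails at once if the robot hits the base with more than 20 N (contact force between any of the fingers, the arm and base above 20 N).
It fails at once if the leather ring, the loupe or the tin is moved by more than 20 mm (distance of any of leather_roll, loupe, parts_tin from where it was at the start of the episode above 0.02 m).
It also fails if it takes over 54 s, if anything falls off the work surface, if the arm or the gripper's body presses on something with over 40 N, if the wrist force passes 120 N, or if a joint passes its speed limit or range.

## Working session

There is one attempt and no reset: what is moved stays moved. The work goes in short steps, Python scripts to look and compute and a shell command to move; the robot and the scene stay as the last step left them, time stands still between calls to the robot, and variables do not carry over. Pictures are saved under pics/ and viewed, and the job is handed in when it is done.

```bash
ls; mkdir -p pics; python3 - <<'E'
from plant import telemetry, imaging, r
import cv2
print(telemetry.get_state())
for n in("side","top"):
    p=imaging.snapshot(n); cv2.imwrite(f"pics/{n}0.png",p["image"]); print(n,p["camera_matrix"],p["R"],p["t"])
E
```

```text
pics
{'clock': 0.0, 'q': array([-1.10422543,  0.68996966, -0.19450703,  1.56630356,  0.15731144,
        0.90249777, -0.21510169]), 'qd': array([ 0.00173567,  0.00080846, -0.00036184,  0.00150877,  0.0002471 ,
       -0.00091304,  0.00030581]), 'joint_torque': array([-2.28350341e-04, -5.27565265e+01, -1.26691606e+00, -1.53435838e+01,
       -5.25682827e-02,  6.32223731e-03,  1.69573773e-04]), 'tool_pos': array([0.2618993 , 0.56676818, 0.21762961]), 'eef_rot': array([ 2.14661879e-01,  9.76688016e-01, -8.84832550e-04, -1.21442635e-04]), 'contact_force': array([0.36592325, 0.43329016, 0.14800615]), 'moment': array([-0.03617932, -0.00588203,  0.03961837]), 'opening': 0.9995571597360914}
side [[516.26065932   0.         280.60526094]
 [  0.         516.26065932 209.26698277]
 [  0.           0.           1.        ]] [[ 0.83634762 -0.54793096 -0.01715573]
 [-0.3562387  -0.51943465 -0.77671206]
 [ 0.4166733   0.65571282 -0.62962215]] [-0.53457329  0.27718858  0.98011731]
top [[512.98638755   0.         272.97941265]
 [  0.         512.98638755 212.73989715]
 [  0.           0.           1.        ]] [[ 0.01308496 -0.99989958  0.0054425 ]
 [-0.99104651 -0.01369201 -0.13281316]
 [ 0.13287434 -0.00365592 -0.99112615]] [-0.01142149  0.62985678  1.106633  ]
```

View pics/side0.png

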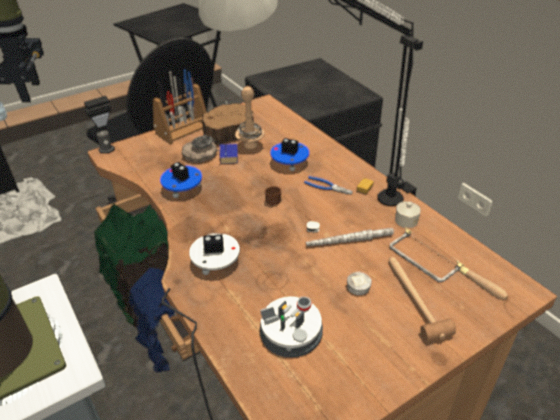

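View pics/top0.png

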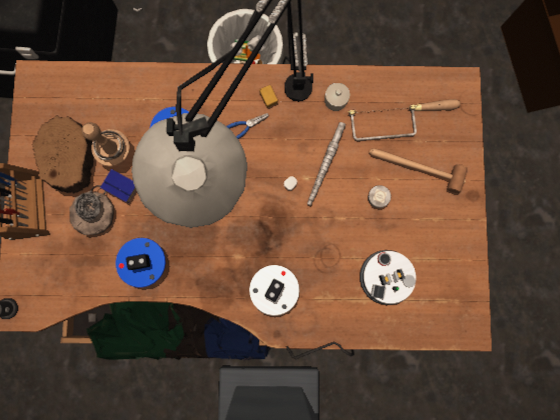

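The white stage top shows at top (274,291) and side (215,253). The blue look-alikes are at top (141,263) and (172,125), and side (181,180) and (290,155). The base is at top (388,277) and side (291,325).

```bash
cat > h.py <<'E'
from plant import telemetry, imaging, r
import numpy as np, cv2
def ray(p,px):
    # px = (col,row)
    K=np.array(p["camera_matrix"]);R=np.array(p["R"]);t=np.array(p["t"])
    d=R.T@np.linalg.solve(K,[px[0],px[1],1.0]); return -R.T@t,d
def atz(p,px,z):
    c,d=ray(p,px); return c+d*(z-c[2])/d[2]
def tri(*obs):
    A=np.zeros((3,3));b=np.zeros(3)
    for p,px in obs:
        c,d=ray(p,px);d=d/np.linalg.norm(d);M=np.eye(3)-np.outer(d,d);A+=M;b+=M@c
    return np.linalg.solve(A,b)
def proj(p,X):
    x=np.array(p["R"])@X+np.array(p["t"]);u=np.array(p["camera_matrix"])@x;return u[:2]/u[2]
E
python3 - <<'E'
from h import *
P={n:imaging.snapshot(n) for n in("side","top")}
c=P["top"]["image"][220:340,200:440];cv2.imwrite("pics/topc.png",cv2.resize(c,None,fx=3.3,fy=3.3,interpolation=cv2.INTER_CUBIC))
c=P["side"]["image"][220:370,170:350];cv2.imwrite("pics/sidec.png",cv2.resize(c,None,fx=4,fy=4,interpolation=cv2.INTER_CUBIC))
for t in["stage_top","grip","red_foot","groove_foot","stud","base","catch_axis","cone_axis","groove_axis","flat_axis","seat_pin","leather_roll","loupe","parts_tin"]:
    for n in P:
        print(t,n,[(round(d["score"],2),np.round(d["location"],1).tolist()) for d in imaging.place_of(P[n],t)[:4]])
np.savez("P0.npz",**{n+k:P[n][k] for n in P for k in("image","camera_matrix","R","t")})
E
```

```text
stage_top side [(0.9, [185.7, 180.1]), (0.62, [163.7, 288.0])]
stage_top top [(0.78, [287.4, 273.5]), (0.71, [263.9, 144.4]), (0.57, [258.7, 382.2])]
grip side [(0.93, [149.1, 285.7]), (0.83, [242.9, 211.1]), (0.71, [168.4, 182.9]), (0.33, [257.3, 213.0])]
grip top [(0.97, [263.3, 139.3]), (0.59, [289.6, 273.2]), (0.51, [126.3, 172.4])]
red_foot side [(0.85, [258.6, 234.6]), (0.83, [157.7, 279.3]), (0.71, [179.5, 172.8])]
red_foot top [(0.62, [271.5, 283.2]), (0.61, [264.0, 126.0])]
groove_foot side [(0.76, [247.8, 204.5]), (0.69, [167.8, 292.2]), (0.56, [192.8, 175.5])]
groove_foot top [(0.67, [290.8, 273.3]), (0.62, [289.2, 254.9]), (0.61, [277.1, 153.4])]
stud side [(0.81, [254.3, 215.7]), (0.78, [184.5, 181.2]), (0.66, [154.2, 291.0])]
stud top [(0.94, [286.8, 274.3]), (0.94, [262.6, 143.9])]
base side [(0.78, [331.1, 290.5]), (0.71, [337.0, 301.4])]
base top [(0.61, [277.3, 384.4])]
catch_axis side [(0.87, [322.1, 293.0])]
catch_axis top [(0.66, [280.1, 387.1])]
cone_axis side [(0.97, [302.8, 306.3])]
cone_axis top [(0.72, [260.3, 382.2]), (0.72, [287.9, 275.5]), (0.23, [278.9, 388.6])]
groove_axis side [(0.68, [317.9, 268.9])]
groove_axis top [(0.79, [291.7, 375.8]), (0.69, [277.8, 385.7]), (0.43, [291.4, 272.7])]
flat_axis side [(0.56, [336.6, 302.7])]
flat_axis top [(0.84, [282.3, 407.6]), (0.65, [293.0, 376.3]), (0.3, [279.7, 390.1])]Traceback (most recent call last):
  File "<stdin>", line 7, in <module>
ValueError: it knows: base, catch_axis, cone_axis, flat_axis, grip, groove_axis, groove_foot, leather_roll, loupe, parts_tin, red_foot, stage_top, stud
```

View pics/topc.png

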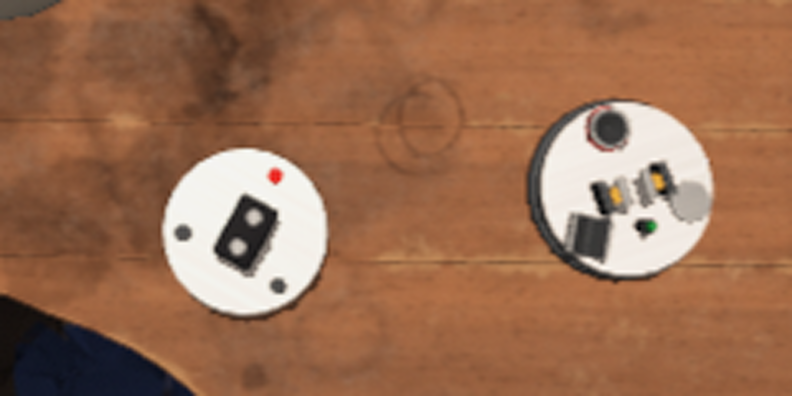

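View pics/sidec.png

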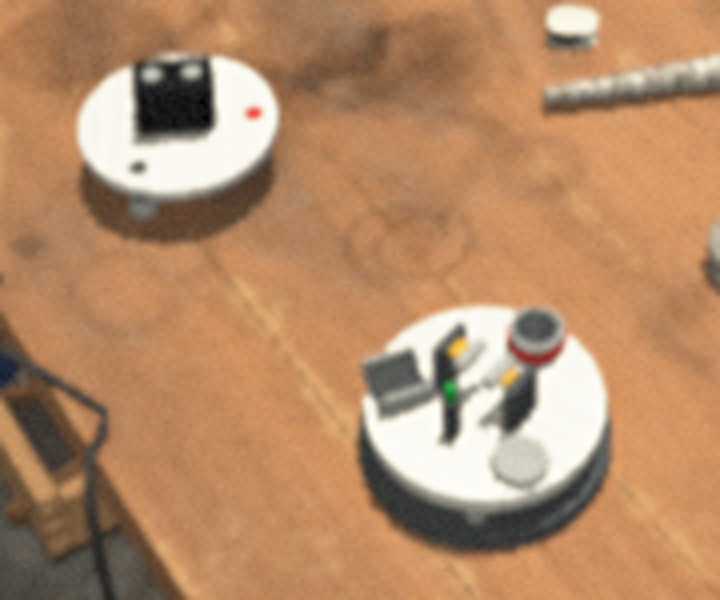

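The crops confirm the choice: the white-topped one with the red dot at top px (284,273). The two blue ones are rejected. The base sits at the right, with the cone (red band) at top px (384,259), the groove block at (378,292) and the flat at (409,281). Next I measure them by fitting circles and dots.

```bash
cat > fit.py <<'E'
from h import *
from scipy.optimize import least_squares
def white(img,seed,thr=None):
    h=cv2.cvtColor(img,cv2.COLOR_BGR2HSV)
    m=((h[...,1]<60)&(h[...,2]>150)).astype(np.uint8)
    n,l=cv2.connectedComponents(m)
    k=l[seed[1]-40:seed[1]+40,seed[0]-40:seed[0]+40]; k=np.bincount(k[k>0]).argmax()
    m=(l==k).astype(np.uint8)
    c=max(cv2.findContours(m,cv2.RETR_EXTERNAL,cv2.CHAIN_APPROX_NONE)[0],key=cv2.contourArea)
    return cv2.convexHull(c)[:,0,:].astype(float), c[:,0,:].astype(float)
th=np.linspace(0,2*np.pi,180,endpoint=False)
def sil(p,x,y,z,r,t):
    pts=[]
    for zz in(z,z-t):
        pts+= [proj(p,np.array([x+r*np.cos(a),y+r*np.sin(a),zz])) for a in th]
    return cv2.convexHull(np.array(pts,np.float32))
def sd(poly,pts): return np.array([cv2.pointPolygonTest(poly,(float(a),float(b)),True) for a,b in pts])
E
python3 - <<'E'
from fit import *
D=np.load("P0.npz") if __import__("os").path.exists("P0.npz") else None
P={n:imaging.snapshot(n) for n in("side","top")}
import pickle;pickle.dump(P,open("P0.pkl","wb"))
S={"side":(215,253),"top":(274,291)};B={"side":(291,320),"top":(388,277)}
C={}
for nm,SS in(("st",S),("ba",B)):
    for n in P:
        hull,c=white(P[n]["image"],SS[n]);C[nm,n]=c;print(nm,n,hull.min(0),hull.max(0),len(c))
for use in(["top"],["side"],["top","side"]):
  f=lambda v:np.concatenate([sd(sil(P[n],v[0],v[1],.036,.055,.008),C["st",n])-0.5 for n in use])
  x0=atz(P["top"],S["top"],.036)
  s=least_squares(f,x0[:2],loss="soft_l1",f_scale=.5,diff_step=1e-3);print("st",use,s.x,np.abs(s.fun).mean())
f=lambda v:np.concatenate([sd(sil(P[n],v[0],v[1],v[2],.058,abs(v[3])),C["ba",n])-0.5 for n in P])
x0=atz(P["top"],B["top"],.044)
s=least_squares(f,[*x0[:2],.044,.004],loss="soft_l1",f_scale=.5,diff_step=1e-3);print("ba",s.x,np.abs(s.fun).mean())
for n in P:
  for z in(.034,.044,.054):
    f=lambda v:sd(sil(P[n],v[0],v[1],z,.058,.004),C["ba",n])-0.5
    s=least_squares(f,x0[:2],loss="soft_l1",f_scale=.5,diff_step=1e-3);print(n,z,s.x,np.abs(s.fun).mean())
# red dots
for n in P:
    h=cv2.cvtColor(P[n]["image"],cv2.COLOR_BGR2HSV); m=(((h[...,0]<8)|(h[...,0]>172))&(h[...,1]>150)&(h[...,2]>100)).astype(np.uint8)
    k,l,st,ce=cv2.connectedComponentsWithStats(m)
    for i in range(1,k):
        if np.hypot(*(ce[i]-S[n]))<45 or np.hypot(*(ce[i]-B[n]))<45: print(n,ce[i],st[i,4])
for n in P:
  for nm,t in(("leather","leather_roll"),("loupe","loupe"),("tin","parts_tin")):
    print(n,nm,[(round(d["score"],2),np.round(d["location"]).tolist(),atz(P[n],d["location"][::-1],0).round(3).tolist()) for d in imaging.place_of(P[n],t)[:2]])
E
```

```text
st side [189. 234.] [239. 268.] 158
st top [249. 265.] [298. 314.] 140
ba side [261. 296.] [321. 346.] 291
ba top [364. 251.] [415. 303.] 240
st ['top'] [ 0.45980631 -0.00724687] 0.2348570133138662
st ['side'] [ 0.46044139 -0.0038605 ] 3.8264804139423862
st ['top', 'side'] [ 0.45984517 -0.00659511] 2.251659504437559
ba [ 4.92764857e-01 -2.65349930e-01  3.13399237e-02  1.59512514e-06] 4.717494126935155
side 0.034 [ 0.49339884 -0.26444983] 4.790799558360305
side 0.044 [ 0.4894763  -0.27134993] 4.937606808989329
side 0.054 [ 0.48584445 -0.27887917] 5.112617750313012
top 0.034 [ 0.49209661 -0.26536227] 4.818600006550943
top 0.044 [ 0.4920847  -0.26334201] 4.953554624211017
top 0.054 [ 0.49217941 -0.26155734] 5.110122951193
side [232.66666667 247.66666667] 3
side [303.53846154 308.76923077] 13
top [283. 273.] 11
side leather [(0.7, [203.0, 275.0], [0.684, 0.095, -0.0])]
side loupe [(0.62, [230.0, 314.0], [0.705, -0.047, 0.0]), (0.5, [256.0, 233.0], [0.501, -0.014, -0.0])]
side tin [(0.66, [286.0, 356.0], [0.674, -0.242, -0.0])]
top leather []
top loupe [(0.7, [291.0, 255.0], [0.455, 0.036, 0.0]), (0.18, [293.0, 374.0], [0.455, -0.235, 0.0])]
top tin [(0.92, [198.0, 380.0], [0.673, -0.251, 0.0])]
```

```bash
python3 - <<'E'
from fit import *
import pickle;P=pickle.load(open("P0.pkl","rb"))
S={"side":(215,253),"top":(274,291)};B={"side":(291,320),"top":(388,277)}
H={}
def dens(h):
    return h
for nm,SS in(("st",S),("ba",B)):
    for n in P: H[nm,n]=white(P[n]["image"],SS[n])[0]
def run(nm,use,z,r,t,x0,zf=False):
    f=lambda v:np.concatenate([sd(sil(P[n],v[0],v[1],v[2] if zf else z,r,t),H[nm,n])-0.3 for n in use])
    s=least_squares(f,[*x0[:2],z][:3 if zf else 2],loss="soft_l1",f_scale=.3,diff_step=1e-3);return s.x.round(4),np.abs(s.fun).mean().round(2)
x0=atz(P["top"],S["top"],.036)
for u in(["top"],["side"],["top","side"]):
  for t in(0.001,.008): print(u,t,run("st",u,.036,.055,t,x0))
x0=atz(P["top"],B["top"],.044)
for t in(0.001,.003,.006): print(t,run("ba",["top","side"],.044,.058,t,x0,True))
for n in P:
  for z in(.034,.044,.054): print(n,z,run("ba",[n],z,.058,.003,x0))
E
```

```text
['top'] 0.001 (array([ 0.4597, -0.0072]), np.float64(0.16))
['top'] 0.008 (array([ 0.4597, -0.0072]), np.float64(0.16))
['side'] 0.001 (array([ 0.4583, -0.0093]), np.float64(0.53))
['side'] 0.008 (array([ 0.46  , -0.0042]), np.float64(0.24))
['top', 'side'] 0.001 (array([ 0.4595, -0.0075]), np.float64(0.39))
['top', 'side'] 0.008 (array([ 0.4597, -0.0067]), np.float64(0.35))
0.001 (array([ 0.4914, -0.2636,  0.0341]), np.float64(0.49))
0.003 (array([ 0.4913, -0.2634,  0.0354]), np.float64(0.37))
0.006 (array([ 0.4913, -0.2632,  0.0373]), np.float64(0.26))
side 0.034 (array([ 0.4913, -0.2627]), np.float64(0.65))
side 0.044 (array([ 0.4872, -0.2686]), np.float64(0.4))
side 0.054 (array([ 0.483 , -0.2747]), np.float64(0.4))
top 0.034 (array([ 0.4916, -0.2638]), np.float64(0.11))
top 0.044 (array([ 0.4915, -0.2615]), np.float64(0.17))
top 0.054 (array([ 0.4914, -0.2593]), np.float64(0.39))
```

```bash
python3 - <<'E'
from fit import *
import pickle;P=pickle.load(open("P0.pkl","rb"))
def crop(n,x,y,w,h,f,name):
    c=P[n]["image"][y:y+h,x:x+w];c=cv2.resize(c,None,fx=f,fy=f,interpolation=cv2.INTER_CUBIC)
    for i in range(0,w,10): cv2.putText(c,str(x+i),(i*f,10),0,.35,(0,255,0));cv2.line(c,(i*f+f//2,0),(i*f+f//2,h*f),(0,255,0) ,1) if i%10==0 else 0
    for i in range(0,h,10): cv2.putText(c,str(y+i),(0,i*f+10),0,.35,(0,0,255));cv2.line(c,(0,i*f+f//2),(w*f,i*f+f//2),(0,0,255),1)
    cv2.imwrite(name,c)
crop("top",358,245,65,65,9,"pics/base_t.png");crop("side",250,285,80,70,8,"pics/base_s.png")
img=P["top"]["image"].astype(float).sum(2)
out=[]
for u,v in((283,273),(255.5,290.6),(284.2,306.7)):
    u0,v0=int(round(u)),int(round(v));w=img[v0-4:v0+5,u0-4:u0+5] if (u,v)!=(283,273) else P["top"]["image"].astype(float)[v0-4:v0+5,u0-4:u0+5,:2].sum(2)
    w=np.clip(np.median(w)-w-30,0,None);yy,xx=np.mgrid[v0-4:v0+5,u0-4:u0+5]
    q=(w*xx).sum()/w.sum(),(w*yy).sum()/w.sum();X=atz(P["top"],q,.036);out.append(X);print(np.round(q,2),X.round(4))
out=np.array(out)[:,:2];c=out.mean(0);d=out-c;print(c,np.hypot(*d.T),np.degrees(np.arctan2(d[:,1],d[:,0]))-[0,120,-120])
E
```

```text
[282.99 272.85] [ 0.4966 -0.0269  0.036 ]
[255.   290.15] [0.4579 0.0344 0.036 ]
[284.19 306.64] [ 0.4229 -0.0303  0.036 ]
[ 0.45917775 -0.00760281] [0.04215658 0.04205808 0.04276801] [-27.26710328 -28.30777672 -27.90112235]
```

View pics/base_t.png

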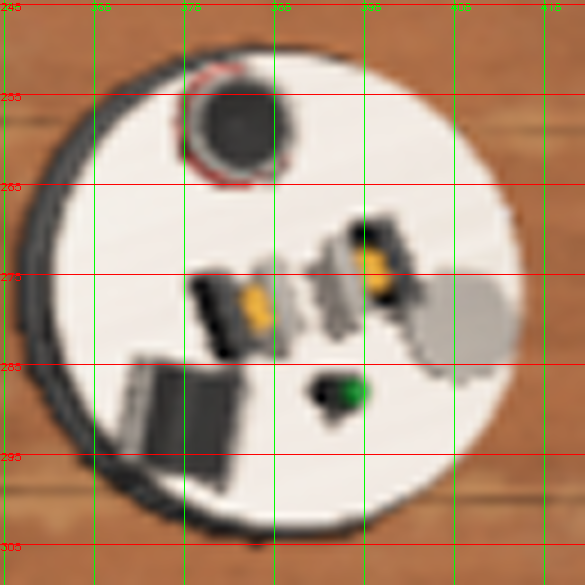

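View pics/base_s.png

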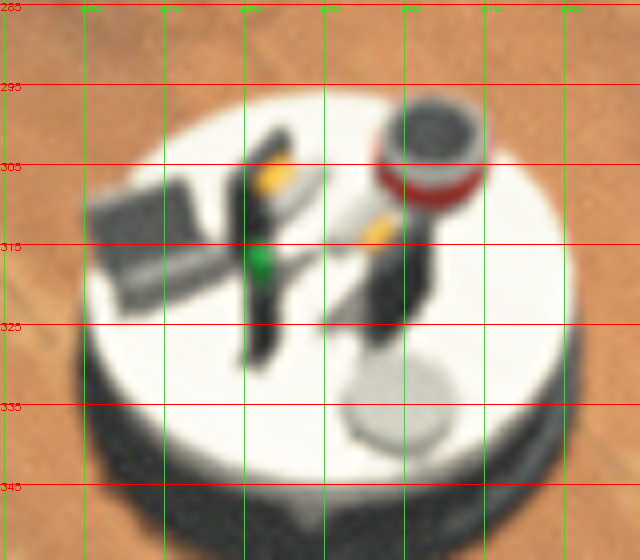

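Cone mouth at top px (384.3,258.3), side (303.4,301.3). Groove at top (378.9,291.7), side (267.9,312.8). Flat at top (408.8,280.6), side (299.4,335.1).

```bash
python3 - <<'E'
from fit import *
import pickle;P=pickle.load(open("P0.pkl","rb"))
# side px bias from stage top fits
b=proj(P["side"],np.array([.4600,-.0042,.036]))-proj(P["side"],np.array([.4597,-.0072,.036]));print("bias",b)
O={"top":[(384.3,258.3),(408.8,280.6),(378.9,291.7)],"side":[(303.4,301.3),(299.4,335.1),(267.9,312.8)]}
def model(v):
    x,y,yaw,d=v
    return [np.array([x+.042*np.cos(yaw+a),y+.042*np.sin(yaw+a),d+h]) for a,h in((0,.013),(-2.0944,.0053),(2.0944,.013))]
for use,bb in((["top"],0*b),(["top","side"],0*b),(["top","side"],b)):
    f=lambda v:np.concatenate([proj(P[n],X)+(bb if n=="side" else 0)-o for n in use for X,o in zip(model(v),O[n])]+([[(v[3]-.036)*1e4]] if use==["top"] else []))
    s=least_squares(f,[.4916,-.2634,0,.036],x_scale=[.01,.01,.1,.01]);print(use,s.x.round(4),np.degrees(s.x[2]),s.fun.round(2))
from scipy.spatial.transform import Rotation as R
s=telemetry.get_state();print(R.from_quat(s["eef_rot"]).as_matrix().round(3))
E
```

```text
bias [-0.50642594 -0.82335347]
['top'] [ 0.4909 -0.2634  0.3437  0.036 ] 19.692669735010774 [-0.05  0.34  0.15 -0.07 -0.1  -0.26  0.  ]
['top', 'side'] [ 0.4903 -0.2631  0.3355  0.0359] 19.221660940081208 [-0.02  0.59  0.01  0.39 -0.33 -0.06 -0.03  0.26  0.1  -0.77  0.75  0.34]
['top', 'side'] [ 0.4906 -0.2638  0.3353  0.0338] 19.21282153329982 [ 0.08  0.47  0.06  0.23 -0.23 -0.25 -0.2   0.28 -0.06 -0.74  0.62  0.37]
[[-0.908  0.419  0.   ]
 [ 0.419  0.908  0.   ]
 [ 0.     0.    -1.   ]]
```

```bash
python3 - <<'E'
from fit import *
import pickle;P=pickle.load(open("P0.pkl","rb"))
# lamp: top-view silhouette at several heights, and projected side position
for z in(.25,.35,.45,.55,.65):
    X=[atz(P["top"],q,z) for q in((190,226),(190,115),(134,170),(246,170),(190,170))]
    print(z,[x[:2].round(3).tolist() for x in X],[proj(P["side"],x).round().tolist() for x in X])
t=telemetry.get_state()
from scipy.spatial.transform import Rotation as R
M=R.from_quat(t["eef_rot"]).as_matrix()
for tgt in([.4595,-.0074,.218],[.4595,-.0074,.10]): print(M.T@(np.array(tgt)-t["tool_pos"]))
E
```

```text
0.25 [[0.576, 0.149], [0.785, 0.156], [0.678, 0.256], [0.681, 0.049], [0.68, 0.152]] [[219.0, 121.0], [294.0, 95.0], [235.0, 91.0], [282.0, 125.0], [258.0, 107.0]]
0.35 [[0.565, 0.133], [0.752, 0.139], [0.657, 0.228], [0.659, 0.044], [0.658, 0.136]] [[213.0, 83.0], [286.0, 61.0], [230.0, 58.0], [274.0, 87.0], [251.0, 71.0]]
0.45 [[0.554, 0.117], [0.719, 0.123], [0.635, 0.201], [0.637, 0.039], [0.636, 0.12]] [[207.0, 39.0], [277.0, 21.0], [223.0, 19.0], [265.0, 42.0], [243.0, 30.0]]
0.55 [[0.544, 0.101], [0.686, 0.106], [0.613, 0.174], [0.615, 0.033], [0.614, 0.104]] [[200.0, -11.0], [266.0, -25.0], [216.0, -27.0], [254.0, -10.0], [234.0, -19.0]]
0.65 [[0.533, 0.085], [0.653, 0.089], [0.592, 0.146], [0.594, 0.028], [0.593, 0.087]] [[192.0, -72.0], [253.0, -81.0], [207.0, -82.0], [241.0, -71.0], [223.0, -76.0]]
[-4.20221883e-01 -4.39064844e-01  3.99682371e-04]
[-0.42022322 -0.43907281  0.11839968]
```

Lamp head bottom is about z 0.5 around (0.62, 0.11), so the straight path with x ≤ 0.46 clears it.

```bash
python3 -m creep '[[0,-0.03,-0.031,0,0],[0,-0.07,-0.073,0,1],[0,-0.11,-0.115,0,2],[0,-0.15,-0.157,0,3],[0,-0.19,-0.199,0,3],[0,-0.23,-0.240,0,3],[0,-0.27,-0.282,0,3],[0,-0.31,-0.324,0,3],[0,-0.35,-0.366,0,3],[0,-0.385,-0.402,0,3]]' 50
```

```text
clock: 2.85
tool_pos: [0.4437, 0.0388, 0.2186]
eef_rot: [0.241, 0.971, 0.0, 0.0]
contact_force: [0.4, -0.4, -0.8]
opening: 1.003
```

```bash
cat > rem.py <<'E'
from h import *
from scipy.spatial.transform import Rotation as R
import sys
def rem(x,y,z,jaw=None):
    t=telemetry.get_state();M=R.from_quat(t["eef_rot"]).as_matrix()
    a=np.degrees(np.arctan2(M[1,1],M[0,1]))
    print("shift",(M.T@(np.array([x,y,z])-t["tool_pos"])).round(4),"jaw",a.round(2),"yaw",None if jaw is None else round(a-jaw,2),"t",t["clock"],t["tool_pos"].round(4),t["contact_force"].round(2),t["opening"],"tilt",M[:,2].round(4))
if __name__=="__main__": rem(*map(float,sys.argv[1:]))
E
python3 rem.py .4595 -.0074 .12 62.2
```

```text
shift [-0.0354 -0.0335  0.0987] jaw 62.14 yaw -0.06 t 2.85 [0.4437 0.0388 0.2186] [ 0.43 -0.39 -0.78] 1.0030172940778457 tilt [ 9.e-04 -0.e+00 -1.e+00]
```

```bash
python3 -m creep '[[0,-0.018,-0.017,0,0],[0,-0.0354,-0.0335,0.02,0],[0,-0.0354,-0.0335,0.06,0],[0,-0.0354,-0.0335,0.0987,0],[0,-0.0354,-0.0335,0.0987,0],[0,-0.0354,-0.0335,0.0987,0]]'; python3 rem.py .4595 -.0074 .04 62.2
python3 - <<'E'
from h import *
for n,(x,y,w,h) in(("top",(200,200,150,140)),("side",(140,150,150,140))):
    p=imaging.snapshot(n);cv2.imwrite(f"pics/{n}1.png",cv2.resize(p["image"][y:y+h,x:x+w],None,fx=4,fy=4,interpolation=cv2.INTER_CUBIC))
E
```

```text
clock: 3.6
tool_pos: [0.4594, -0.0049, 0.1207]
eef_rot: [0.24, 0.971, 0.0, 0.001]
contact_force: [0.1, 0.2, 0.2]
opening: 1.0
shift [-0.0012 -0.0022  0.0807] jaw 62.21 yaw 0.01 t 3.6 [ 0.4594 -0.0049  0.1207] [0.13 0.19 0.19] 1.0003825595243454 tilt [ 1.3e-03  2.0e-04 -1.0e+00]
```

View pics/top1.png

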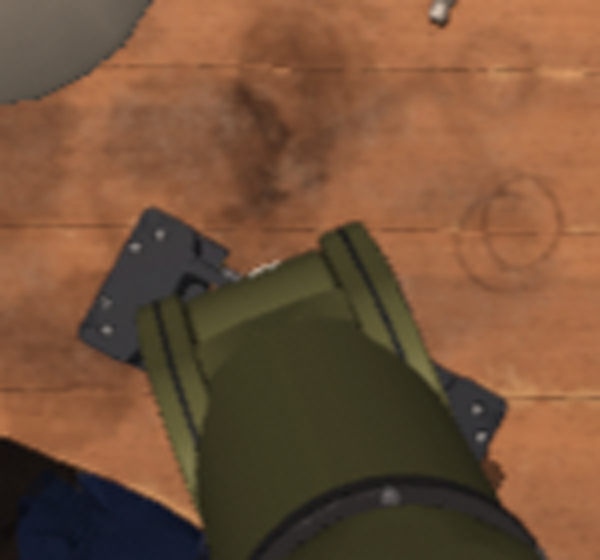

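View pics/side1.png

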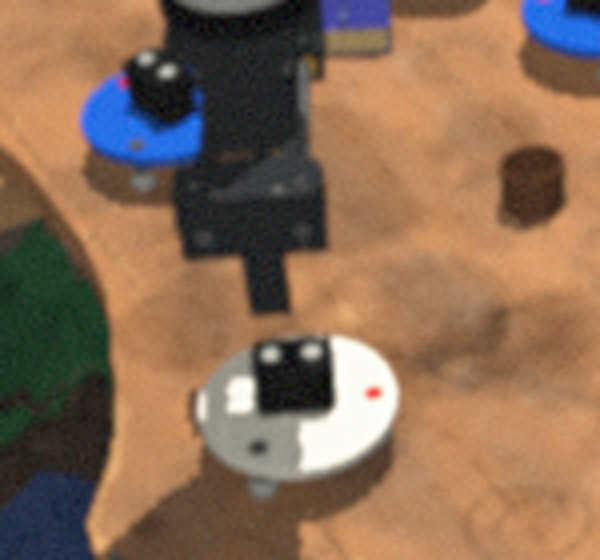

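Side view: the fingers hang behind/above the black block, with one visible finger at side px (207,222). The arm covers the stage in the top view. Descending in two steps.

```bash
python3 -m creep '[[0,0,0,0.03,0],[0,0,0,0.045,0],[0,0,0,0.045,0],[0,0,0,0.045,0]]'; python3 rem.py .4595 -.0074 .04 62.2
```

```text
clock: 4.2
tool_pos: [0.4595, -0.0051, 0.0758]
eef_rot: [0.24, 0.971, 0.0, 0.001]
contact_force: [0.3, -0.5, -0.5]
opening: 1.0
shift [-0.001  -0.0021  0.0358] jaw 62.19 yaw -0.01 t 4.2 [ 0.4595 -0.0051  0.0758] [ 0.3  -0.54 -0.47] 0.9996318627147823 tilt [ 2.1e-03  3.0e-04 -1.0e+00]
```

```bash
python3 -m creep '[[0,-0.001,-0.002,0,0],[0,-0.001,-0.002,0.015,0],[0,-0.001,-0.002,0.03,0],[0,-0.001,-0.002,0.035,0],[0,-0.001,-0.002,0.035,0],[0,-0.001,-0.002,0.035,0]]'; python3 rem.py .4595 -.0074 .04 62.2
```

```text
clock: 4.95
tool_pos: [0.459, -0.0074, 0.0402]
eef_rot: [0.24, 0.971, 0.0, 0.0]
contact_force: [-0.0, -0.0, -0.2]
opening: 1.0
shift [-0.0004  0.0002  0.0002] jaw 62.2 yaw -0.0 t 4.95 [ 0.459  -0.0074  0.0402] [-0.   -0.01 -0.15] 1.0002095602641665 tilt [ 9.e-04  1.e-04 -1.e+00]
```

```bash
python3 -m creep '[[120,0,0,0,0],[170,0,0,0,0],[255,0,0,0,0],[255,0,0,0,0],[255,0,0,0,0],[255,0,0,0,0],[255,0,0,0,0],[255,0,0,0,0]]' 50; python3 rem.py .4595 -.0074 .04 62.2
```

```text
clock: 5.95
tool_pos: [0.4587, -0.0073, 0.0397]
eef_rot: [0.24, 0.971, 0.0, -0.0]
contact_force: [-0.4, -0.4, -0.6]
opening: 0.31
shift [-0.0008  0.0003 -0.0003] jaw 62.21 yaw 0.01 t 5.95 [ 0.4587 -0.0073  0.0397] [-0.45 -0.42 -0.55] 0.3100275998624626 tilt [-0.e+00  1.e-04 -1.e+00]
```

```bash
python3 - <<'E'
from h import *
p=imaging.snapshot("side");x,y,w,h=140,180,140,130
cv2.imwrite("pics/side2.png",cv2.resize(p["image"][y:y+h,x:x+w],None,fx=4,fy=4,interpolation=cv2.INTER_CUBIC))
E
```

```text
(no output)
```

View pics/side2.png

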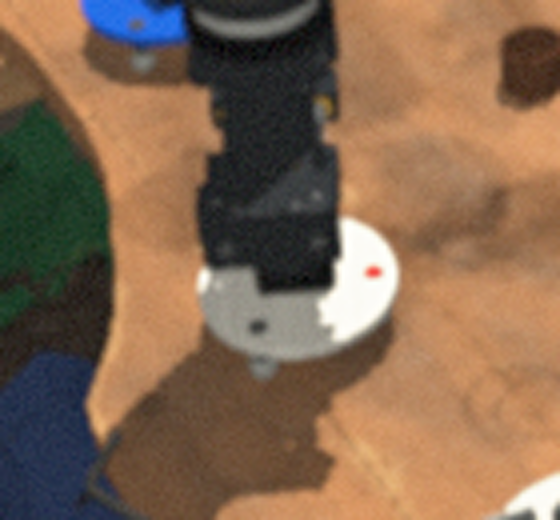

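Opening of 27.3 mm fits the 28 mm block, so it is gripped. Lifting.

```bash
python3 -m creep '[[255,0,0,-0.02,0],[255,0,0,-0.05,0],[255,0,0,-0.08,0],[255,0,0,-0.10,0],[255,0,0,-0.11,0],[255,0,0,-0.11,0],[255,0,0,-0.11,0]]'; python3 rem.py .491 -.2635 .15 109.5
python3 - <<'E'
from h import *
p=imaging.snapshot("side");x,y,w,h=140,120,140,130
cv2.imwrite("pics/side3.png",cv2.resize(p["image"][y:y+h,x:x+w],None,fx=4,fy=4,interpolation=cv2.INTER_CUBIC))
E
```

```text
clock: 6.88
tool_pos: [0.458, -0.0074, 0.1489]
eef_rot: [0.24, 0.971, -0.0, -0.001]
contact_force: [-0.1, 0.1, -4.6]
opening: 0.311
shift [-0.1486 -0.2112 -0.0011] jaw 62.21 yaw -47.29 t 6.875 [ 0.458  -0.0074  0.1489] [-0.09  0.05 -4.64] 0.31064657844096083 tilt [-1.7e-03 -1.0e-04 -1.0e+00]
```

View pics/side3.png

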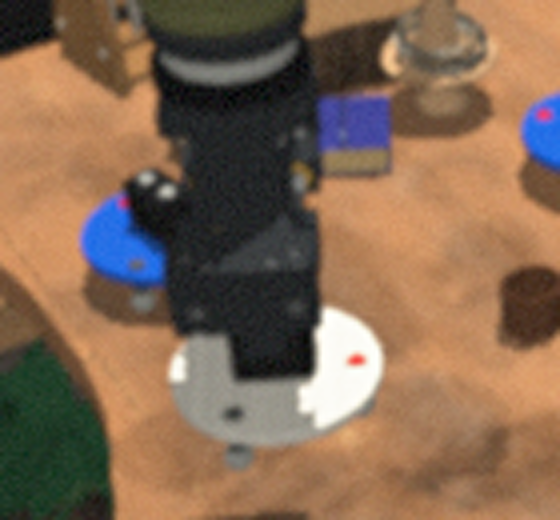

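```bash
python3 -m creep '[[255,-0.01,-0.015,0,-3],[255,-0.03,-0.045,0,-9],[255,-0.055,-0.08,0,-17],[255,-0.08,-0.115,0,-25],[255,-0.105,-0.15,0,-33],[255,-0.13,-0.185,0,-41],[255,-0.1486,-0.2112,0,-47.3],[255,-0.1486,-0.2112,0,-47.3],[255,-0.1486,-0.2112,0,-47.3],[255,-0.1486,-0.2112,0,-47.3]]'; python3 rem.py .4905 -.2637 .11 109.5
```

```text
clock: 8.18
tool_pos: [0.4916, -0.2618, 0.1494]
eef_rot: [-0.17, 0.985, 0.001, -0.0]
contact_force: [0.5, -0.1, -3.6]
opening: 0.313
shift [ 0.0016 -0.0014  0.0394] jaw 109.62 yaw 0.12 t 8.175 [ 0.4916 -0.2618  0.1494] [ 0.53 -0.09 -3.65] 0.31327076959897115 tilt [-8.e-04  1.e-03 -1.e+00]
```

```bash
python3 -m creep '[[255,0.0016,-0.0014,0.01,0.1],[255,0.0016,-0.0014,0.03,0.1],[255,0.0016,-0.0014,0.036,0.1],[255,0.0016,-0.0014,0.036,0.1],[255,0.0016,-0.0014,0.036,0.1],[255,0.0016,-0.0014,0.036,0.1]]'; python3 rem.py .4905 -.2637 .11 109.5
python3 - <<'E'
from h import *
import pickle
P={n:imaging.snapshot(n) for n in("side","top")};pickle.dump(P,open("P4.pkl","wb"))
p=P["side"];x,y,w,h=230,240,130,130
cv2.imwrite("pics/side4.png",cv2.resize(p["image"][y:y+h,x:x+w],None,fx=4.5,fy=4.5,interpolation=cv2.INTER_CUBIC))
x,y,w,h=330,210,120,120
cv2.imwrite("pics/top4.png",cv2.resize(P["top"]["image"][y:y+h,x:x+w],None,fx=4.5,fy=4.5,interpolation=cv2.INTER_CUBIC))
E
```

```text
clock: 8.93
tool_pos: [0.491, -0.2655, 0.1142]
eef_rot: [-0.169, 0.986, -0.0, 0.0]
contact_force: [-0.3, 0.2, -3.9]
opening: 0.312
shift [-0.0001  0.0018  0.0042] jaw 109.4 yaw -0.1 t 8.925 [ 0.491  -0.2655  0.1142] [-0.35  0.2  -3.89] 0.312024992359201 tilt [ 1.e-03 -4.e-04 -1.e+00]
```

View pics/side4.png

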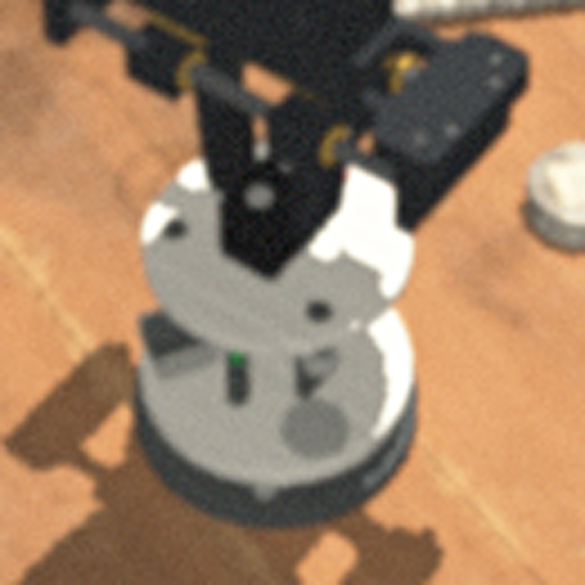

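View pics/top4.png

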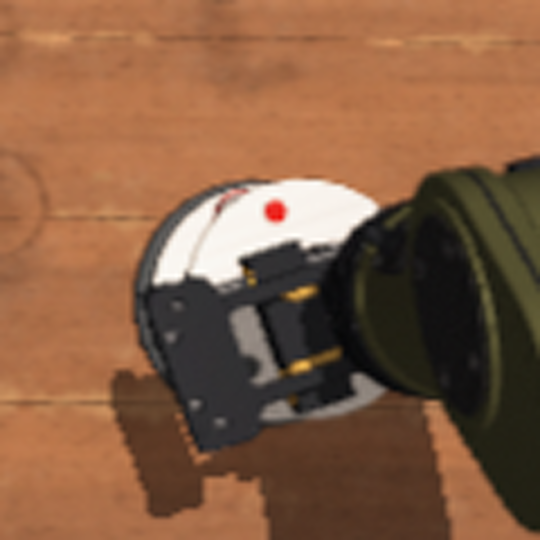

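```bash
python3 - <<'E'
from fit import *
import pickle;P=pickle.load(open("P4.pkl","rb"))
t=telemetry.get_state();print(t["tool_pos"],t["clock"])
def cen(n,u,v,red=False):
    I=P[n]["image"].astype(float);I=I[...,:2].sum(2) if red else I.sum(2)
    u0,v0=int(round(u)),int(round(v));w=I[v0-4:v0+5,u0-4:u0+5];w=np.clip(np.median(w)-w-30,0,None);yy,xx=np.mgrid[v0-4:v0+5,u0-4:u0+5]
    return np.array([(w*xx).sum()/w.sum(),(w*yy).sum()/w.sum()])
z=t["tool_pos"][2]-.0397+.036
red=cen("top",390.7,256.5,True);g=cen("side",268.5,290.7);f=cen("side",300.5,308.9)
print(red,g,f)
b=np.array([-.51,-.82])
o=[("top",red,0,0*b),("side",g,2.0944,b),("side",f,-2.0944,b)]
for bb in(0,1):
    F=lambda v:np.concatenate([proj(P[n],np.array([v[0]+.042*np.cos(v[2]+a),v[1]+.042*np.sin(v[2]+a),z]))+B*bb-q for n,q,a,B in o])
    s=least_squares(F,[.491,-.264,.34]);print(s.x[:2].round(4),np.degrees(s.x[2]).round(2),s.fun.round(2))
X=atz(P["top"],red,z);print("red",X," expected from base",np.array([.4912,-.2634])+.042*np.array([np.cos(.34),np.sin(.34)]))
E
```

```text
[ 0.49082594 -0.26546748  0.11409117] 9.025
[390.72102739 256.54788798] [268.64347291 290.68442118] [300.39764963 308.75293796]
[ 0.4926 -0.2625] 18.96 [-0.15 -0.11 -0.14 -0.16  0.12  0.35]
[ 0.4924 -0.2639] 19.79 [ 0.23  0.07 -0.37 -0.24  0.3  -0.05]
red [ 0.53209533 -0.24920416  0.11039117]  expected from base [ 0.5307957  -0.24939354]
```

```bash
python3 -m creep '[[255,0.0009,0.0003,0.008,0],[255,0.0009,0.0003,0.016,0],[255,0.0009,0.0003,0.018,0],[255,0.0009,0.0003,0.018,0],[255,0.0009,0.0003,0.018,0]]'; python3 rem.py .4905 -.2637 .091 109.5
python3 - <<'E'
from h import *
import pickle
P={n:imaging.snapshot(n) for n in("side","top")};pickle.dump(P,open("P5.pkl","wb"))
p=P["side"];x,y,w,h=240,260,100,95
a=cv2.resize(p["image"][y:y+h,x:x+w],None,fx=6,fy=6,interpolation=cv2.INTER_CUBIC)
cv2.imwrite("pics/side5.png",a)
x,y,w,h=350,240,80,75
cv2.imwrite("pics/top5.png",cv2.resize(P["top"]["image"][y:y+h,x:x+w],None,fx=7,fy=7,interpolation=cv2.INTER_CUBIC))
E
```

```text
clock: 9.65
tool_pos: [0.4899, -0.2654, 0.0958]
eef_rot: [-0.169, 0.986, -0.0, 0.0]
contact_force: [0.1, -0.9, -3.3]
opening: 0.306
shift [-0.0012  0.0013  0.0048] jaw 109.41 yaw -0.09 t 9.65 [ 0.4899 -0.2654  0.0958] [ 0.13 -0.9  -3.29] 0.30615252303327084 tilt [ 4.e-04  0.e+00 -1.e+00]
```

View pics/side5.png

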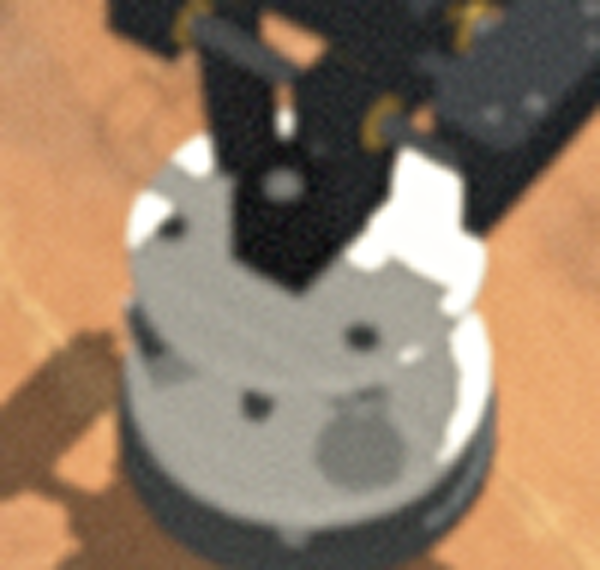

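View pics/top5.png

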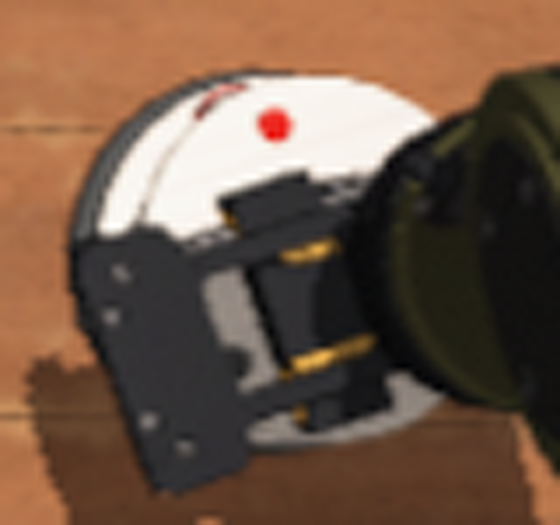

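```bash
cat > cmp.py <<'E'
from fit import *
import pickle,sys
def cen(p,u,v,red=False):
    I=p["image"].astype(float);I=I[...,:2].sum(2) if red else I.sum(2)
    u0,v0=int(round(u)),int(round(v));w=I[v0-4:v0+5,u0-4:u0+5];w=np.clip(np.median(w)-w-30,0,None);yy,xx=np.mgrid[v0-4:v0+5,u0-4:u0+5]
    return np.array([(w*xx).sum()/w.sum(),(w*yy).sum()/w.sum()])
def go(P,r,g,f,z,d):
    red=cen(P["top"],*r,True);g=cen(P["side"],*g);f=cen(P["side"],*f);print(red.round(1),g.round(1),f.round(1))
    print("red-cone",(atz(P["top"],red,z)-atz(P["top"],(384.3,258.3),d+.013))[:2].round(4))
    print("groove",(atz(P["side"],g,z)-atz(P["side"],(267.9,312.8),d+.013))[:2].round(4))
    print("flat",(atz(P["side"],f,z)-atz(P["side"],(299.4,335.1),d+.0053))[:2].round(4))
E
python3 - <<'E'
from cmp import *
P=pickle.load(open("P5.pkl","rb"));z=.0958-.0397+.036
for d in(.034,.036,.038): go(P,(350+275/7-.4,240+125/7-.4),(240+173/6-.4,260+227/6-.4),(240+361/6-.4,260+337/6-.4),z,d)
E
```

```text
[388.8 257.4] [268.5 297.7] [299.9 315.8]
red-cone [-0.0002  0.0005]
groove [ 0.0013 -0.0028]
flat [0.0016 0.0014]
[388.8 257.4] [268.5 297.7] [299.9 315.8]
red-cone [-0.0001  0.    ]
groove [ 0.0021 -0.0013]
flat [0.0025 0.0026]
[388.8 257.4] [268.5 297.7] [299.9 315.8]
red-cone [-0.     -0.0004]
groove [0.003  0.0001]
flat [0.0034 0.0039]
```

Top view: the red dot (388.8,257.4) projects onto the cone axis within about 0.5 mm. Side view: the flat's dot (299.9,315.8) sits straight above the flat seat. Descending by feel.

```bash
for i in 1; do python3 -m creep '[[255,0,0,0.002,0],[255,0,0,0.004,0],[255,0,0,0.004,0]]'; python3 rem.py .4905 -.2637 .091 109.5; done; python3 -m creep '[[255,0,0,0.002,0],[255,0,0,0.002,0]]'; python3 -m creep '[[255,0,0,0.001,0],[255,0,0,0.001,0]]'
```

```text
clock: 10.12
tool_pos: [0.4896, -0.2654, 0.0915]
eef_rot: [-0.168, 0.986, 0.0, -0.0]
contact_force: [0.4, 0.1, -2.7]
opening: 0.316
shift [-0.0015  0.0013  0.0005] jaw 109.4 yaw -0.1 t 10.125 [ 0.4896 -0.2654  0.0915] [ 0.4   0.11 -2.69] 0.31556579235698706 tilt [-2.e-04  1.e-04 -1.e+00]
clock: 10.38
tool_pos: [0.4901, -0.2655, 0.0901]
eef_rot: [-0.169, 0.986, -0.0, 0.0]
contact_force: [0.5, 0.3, 1.5]
opening: 0.311
clock: 10.62
tool_pos: [0.4903, -0.2655, 0.0896]
eef_rot: [-0.169, 0.986, -0.001, 0.001]
contact_force: [-0.2, -0.7, 5.6]
opening: 0.307
```

```bash
python3 -m creep '[[255,0,0,0.001,0],[255,0,0,0.001,0]]'; python3 -m creep '[[255,0,0,0.001,0],[255,0,0,0.001,0]]';python3 rem.py .4905 -.2637 .0805 109.5
```

```text
clock: 10.88
tool_pos: [0.4905, -0.2655, 0.0886]
eef_rot: [-0.169, 0.986, -0.0, 0.001]
contact_force: [-1.1, 0.4, 4.8]
opening: 0.313
clock: 11.12
tool_pos: [0.4904, -0.2653, 0.0871]
eef_rot: [-0.169, 0.986, -0.0, 0.001]
contact_force: [0.3, -0.5, 1.9]
opening: 0.309
shift [-0.0006  0.0015  0.0066] jaw 109.41 yaw -0.09 t 11.125 [ 0.4904 -0.2653  0.0871] [ 0.34 -0.52  1.93] 0.3085096157925972 tilt [ 1.5e-03 -1.0e-04 -1.0e+00]
```

```bash
python3 -m creep '[[255,0,0,0.001,0],[255,0,0,0.001,0]]'; python3 -m creep '[[255,0,0,0.001,0],[255,0,0,0.001,0]]';python3 rem.py .4905 -.2637 .0805 109.5
```

```text
clock: 11.38
tool_pos: [0.49, -0.2652, 0.0854]
eef_rot: [-0.169, 0.986, 0.0, 0.0]
contact_force: [1.8, -0.1, -2.5]
opening: 0.31
clock: 11.62
tool_pos: [0.4896, -0.2652, 0.0841]
eef_rot: [-0.169, 0.986, 0.0, -0.0]
contact_force: [1.9, -0.1, -6.6]
opening: 0.311
shift [-0.0013  0.0011  0.0036] jaw 109.41 yaw -0.09 t 11.625 [ 0.4896 -0.2652  0.0841] [ 1.9  -0.12 -6.61] 0.31089630256620465 tilt [-2.e-04  7.e-04 -1.e+00]
```

The catch let go and now pulls down (fz −6.6 against −3.6 hanging). Continuing to the seats.

```bash
python3 -m creep '[[255,0,0,0.001,0],[255,0,0,0.001,0]]'; python3 -m creep '[[255,0,0,0.001,0],[255,0,0,0.001,0]]';python3 rem.py .4905 -.2637 .0805 109.5
```

```text
clock: 11.88
tool_pos: [0.4894, -0.2652, 0.0831]
eef_rot: [-0.169, 0.986, 0.0, -0.0]
contact_force: [3.2, 0.2, -9.1]
opening: 0.311
clock: 12.12
tool_pos: [0.4893, -0.2653, 0.0823]
eef_rot: [-0.169, 0.986, 0.0, -0.0]
contact_force: [2.3, -0.2, -8.3]
opening: 0.309
shift [-0.0017  0.0011  0.0018] jaw 109.4 yaw -0.1 t 12.125 [ 0.4893 -0.2653  0.0823] [ 2.27 -0.23 -8.33] 0.3088276717821395 tilt [-8.e-04  4.e-04 -1.e+00]
```

```bash
python3 -m creep '[[255,-0.0006,-0.0002,0.0005,0],[255,-0.0006,-0.0002,0.001,0],[255,-0.0006,-0.0002,0.001,0]]'; python3 -m creep '[[255,0,0,0.001,0],[255,0,0,0.001,0]]';python3 rem.py .4905 -.2637 .0805 109.5
```

```text
clock: 12.5
tool_pos: [0.4895, -0.2655, 0.0814]
eef_rot: [-0.168, 0.986, 0.0, -0.001]
contact_force: [0.2, 0.3, -6.5]
opening: 0.315
clock: 12.75
tool_pos: [0.4896, -0.2657, 0.0809]
eef_rot: [-0.168, 0.986, -0.0, -0.001]
contact_force: [-2.1, -1.0, -1.5]
opening: 0.31
shift [-0.0015  0.0016  0.0004] jaw 109.36 yaw -0.14 t 12.75 [ 0.4896 -0.2657  0.0809] [-2.14 -0.96 -1.45] 0.31005868904706185 tilt [-1.2e-03 -5.0e-04 -1.0e+00]
```

```bash
python3 -m creep '[[255,0,0,0.0007,0],[255,0,0,0.0007,0]]'; python3 -m creep '[[255,0,0,0.0007,0],[255,0,0,0.0007,0]]';python3 rem.py .4905 -.2637 .0805 109.5
```

```text
clock: 13.0
tool_pos: [0.4897, -0.2658, 0.0808]
eef_rot: [-0.168, 0.986, -0.0, -0.001]
contact_force: [-3.4, -0.5, 6.1]
opening: 0.311
clock: 13.25
tool_pos: [0.4897, -0.2658, 0.0807]
eef_rot: [-0.168, 0.986, -0.001, -0.0]
contact_force: [-4.5, -0.9, 11.4]
opening: 0.312
shift [-0.0015  0.0017  0.0002] jaw 109.37 yaw -0.13 t 13.25 [ 0.4897 -0.2658  0.0807] [-4.46 -0.87 11.4 ] 0.3124769241257183 tilt [-7.0e-04 -1.5e-03 -1.0e+00]
```

Hard stop at TCP z 0.0807 with about 15 N push, so the feet are on the seats. Relaxing the push, then opening.

```bash
python3 -m creep '[[255,-0.0003,0,-0.0012,0],[255,-0.0003,0,-0.0012,0]]'; python3 -m creep '[[170,0,0,0,0],[140,0,0,0,0],[100,0,0,0,0],[60,0,0,0,0],[0,0,0,0,0],[0,0,0,0,0]]' ;python3 rem.py .4905 -.2637 .0805 109.5
```

```text
clock: 13.5
tool_pos: [0.4897, -0.2657, 0.0808]
eef_rot: [-0.168, 0.986, -0.0, -0.001]
contact_force: [-5.3, -0.3, 5.8]
opening: 0.311
clock: 14.25
tool_pos: [0.4906, -0.2652, 0.0805]
eef_rot: [-0.169, 0.986, 0.0, 0.0]
contact_force: [-0.0, -0.7, -0.2]
opening: 0.873
shift [-0.0004  0.0015 -0.    ] jaw 109.4 yaw -0.1 t 14.25 [ 0.4906 -0.2652  0.0805] [-0.02 -0.72 -0.25] 0.8733643214704031 tilt [ 1.e-04  1.e-04 -1.e+00]
```

```bash
python3 -m creep '[[0,0,0,-0.02,0],[0,0,0,-0.06,0],[0,0,0,-0.1,0],[0,0,0,-0.14,0],[0,0.02,0.04,-0.15,0],[0,0.04,0.10,-0.15,0],[0,0.06,0.16,-0.15,0],[0,0.08,0.20,-0.15,0],[0,0.08,0.20,-0.15,0]]'
python3 - <<'E'
from h import *
import pickle
P={n:imaging.snapshot(n) for n in("side","top")};pickle.dump(P,open("P6.pkl","wb"))
x,y,w,h=240,260,100,95
cv2.imwrite("pics/side6.png",cv2.resize(P["side"]["image"][y:y+h,x:x+w],None,fx=6,fy=6,interpolation=cv2.INTER_CUBIC))
x,y,w,h=350,240,80,75
cv2.imwrite("pics/top6.png",cv2.resize(P["top"]["image"][y:y+h,x:x+w],None,fx=7,fy=7,interpolation=cv2.INTER_CUBIC))
E
```

```text
clock: 15.38
tool_pos: [0.3458, -0.1018, 0.2308]
eef_rot: [-0.171, 0.985, -0.0, -0.001]
contact_force: [0.1, -0.8, 0.2]
opening: 0.997
```

View pics/side6.png

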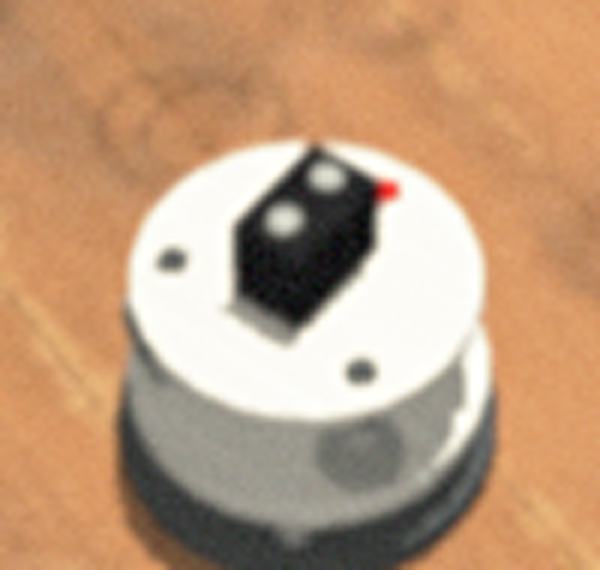

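View pics/top6.png

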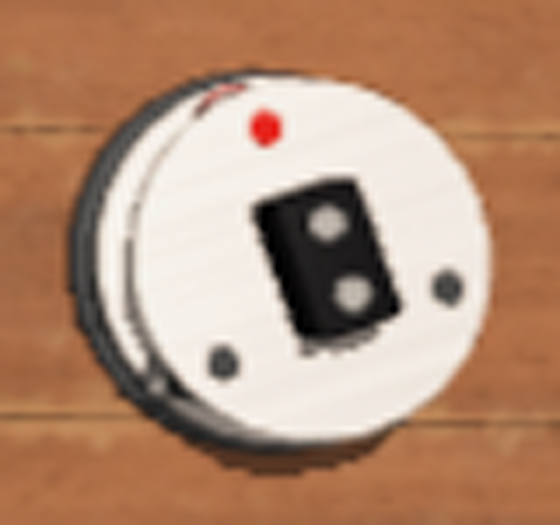

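```bash
python3 - <<'E'
from cmp import *
P=pickle.load(open("P6.pkl","rb"))
T=[cen(P["top"],350+265/7,240+128/7,True),cen(P["top"],350+223/7,240+362/7),cen(P["top"],350+447/7,240+287/7)]
S=[None,cen(P["side"],240+172/6,260+259/6),cen(P["side"],240+360/6,260+371/6)]
print(np.round(T,1).tolist(),np.round(S[1:],1).tolist())
A=[0,2.0944,-2.0944]
def mod(v,a): # x,y,yaw,z,tiltx,tilty
    dx,dy=.042*np.cos(v[2]+a),.042*np.sin(v[2]+a);return np.array([v[0]+dx,v[1]+dy,v[3]+v[4]*dx+v[5]*dy])
b=np.array([-.51,-.82])
def F(v,tilt):
    v=list(v)+[0,0]if not tilt else v
    r=[proj(P["top"],mod(v,a))-q for a,q in zip(A,T)]+[proj(P["side"],mod(v,a))+b-q for a,q in zip(A[1:],S[1:])]
    return np.concatenate(r)
for t in(0,1):
    s=least_squares(F,[.491,-.263,.34,.077]+[0,0]*t,args=(t,));print(s.x.round(4),np.degrees(s.x[2]),s.fun.round(2))
d=.0355
print("red-cone",(atz(P["top"],T[0],d+.0413)-atz(P["top"],(384.3,258.3),d+.013))[:2])
print("groove(top)",(atz(P["top"],T[1],d+.0413)-atz(P["top"],(378.9,291.7),d+.013))[:2])
print("flat(top)",(atz(P["top"],T[2],d+.0413)-atz(P["top"],(408.8,280.6),d+.0053))[:2])
for n,nm in((n,m) for n in P for m in("leather_roll","loupe","parts_tin")):
    print(n,nm,[(round(q["score"],2),np.round(q["location"]).tolist()) for q in []])
cv2.imwrite("pics/side7.png",P["side"]["image"]);cv2.imwrite("pics/top7.png",P["top"]["image"])
E
```

```text
[[387.5, 257.9], [381.4, 291.5], [413.5, 280.7]] [[268.2, 303.0], [299.7, 321.5]]
[ 0.4911 -0.2638  0.3316  0.076 ] 18.997573129198532 [-0.05  0.06  0.12 -0.07 -0.04 -0.04  0.02 -0.05 -0.07  0.04]
[ 4.911e-01 -2.638e-01  3.319e-01  7.620e-02  1.430e-02 -1.000e-04] 19.01898865470361 [ 0.01  0.05  0.08 -0.07 -0.05 -0.04  0.01  0.02 -0.08 -0.02]
red-cone [-0.00033967 -0.00061307]
groove(top) [0.00092334 0.00067063]
flat(top) [-0.00027269 -0.00043274]
side leather_roll []
side loupe []
side parts_tin []
top leather_roll []
top loupe []
top parts_tin []
```

View pics/side7.png

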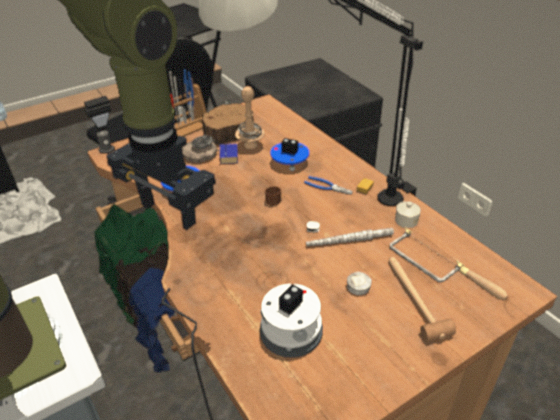

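Side image: the stage top sits on the base at (291,315). The ring (273,196), loupe (313,226) and tin (358,284) are where they were, and the arm is clear. The fit gives a disc plane height of 0.076, so it is seated, and foot offsets of 1.2 mm or less. Handing in.

```bash
python3 -c "
from plant import r,telemetry
print(telemetry.get_state()['clock']);print(r.finish_job())"
```

```text
15.475
the job is handed in; nothing more can be done
None
```

The stage top is on the base, pressed home and released, and I handed the job in at 15.5 s of the 54 s allowed. I gripped the white stage top by its black block, lifted it about 110 mm, turned it about 47° and lowered it by feel.

**Press:** the catch resisted from TCP z 0.0905, with about 9 N of push. It let go near 0.085 and then pulled down. The seats stopped it hard at 0.0807, about 10 mm below first contact as expected. Peak push was about 15 N.

**Last checks from the images after release:**

| Check | Measured | Limit |
|---|---|---|
| Red foot from cone axis | about 0.7 mm | 2 mm |
| Groove foot from groove middle | about 1.1 mm | 2.5 mm |
| Tilt | about 0.014 rad, which is within image noise | 0.03 rad |

- **Height:** the disc plane is at 0.076 m, which puts the stage top's origin at about 0.040 m, as it should be when seated.
- **Bystanders:** the leather ring, loupe and tin look unmoved in the side picture; I did not measure them again.

**What disagreed or could not be checked:**
- The two cameras differed by about 3 mm on y, so I aligned from the top camera and by touch.
- I could not see the green pin once the stage top was on, so "fully home" rests on the force pattern and the heights.

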